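# Tilt the die tote into its pick-up corner

## Task

Take the metal tote by its bar handle, draw it straight out from under the lips of its holder, lift it well clear of the board and desk and tilt it until all three brass dies inside have slid into its cut-off corner, spilling none. Finish while still holding the tote up in the gripper, still and clearly tilted with the cut-off corner lowest and the dies gathered there; leave the spool, the wax block and the sanding block alone.

Things in the scene. Friction and masses are not known exactly. Their poses are not given: they have to be found in the camera images.
- tote: loose metal tote, 0.35 kg: open tray 124 (x) by 130 (y) by 36 mm high, walls and floor 4 mm, rigid bar handle across the top. Origin: centre of underside, z up. Starts in the holder, axes parallel to the holder's, -x side at its open end. The corner of the -x and -y walls is cut off by a diagonal wall (30 mm off each side). A 4 mm flange along the +y and -y rims makes it 146 mm wide
- tote_grip (a point): centre of the tote's straight wooden bar handle: the bar is 14 mm thick (x), 16 mm high (z) and runs along the tote's y, 110 mm clear between two upright posts. The point lies 92 mm above the tote's underside, over its middle; axes are the tote's
- tote_corner (a point): middle of the inner foot of the diagonal wall in the tote's cut-off corner, on its floor (x -44, y -47, z 4 mm in the tote's frame). The metal is smooth: dies start to slide at about 9 to 14 degrees of tilt; to get them all here tilt 25 degrees or more to one of the two adjoining walls first, then to the other as well (about 35 to 40 degrees in all)
- holder: fixed wooden holder open at -x; origin on the desk under the middle of the parked tote. Base board 12 mm thick, 178 mm wide, x -150 to 78 mm: the tote stands on it. Rails (x -25 to 78 mm) at the tote's sides, top 59 mm above the desk, with lips overhanging its flanges by 8 mm, 5 mm above; 4 mm side play. Draw the tote level along the holder's -x; it clears the lips after 87 mm, not before
- die_0_center (a point): centre of loose brass die 1 of 3, all alike: a round stepped button 16 mm in diameter, 10 mm high, 16 g, lying in the tote; the point is 5 mm above its underside
- die_1_center (a point): centre of loose brass die 2 of 3, all alike: a round stepped button 16 mm in diameter, 10 mm high, 16 g, lying in the tote; the point is 5 mm above its underside
- die_2_center (a point): centre of loose brass die 3 of 3, all alike: a round stepped button 16 mm in diameter, 10 mm high, 16 g, lying in the tote; the point is 5 mm above its underside
- spool: bystander: wooden spool of black thread, standing, 52 mm high, flanges 44 mm; origin on its underside
- wax: bystander: yellow wax block 35 x 55 x 18 mm; origin: centre of its underside
- sander: bystander: brown cork sanding block 41 x 76 x 25 mm; origin: centre of its underside

How it is judged:
By the outcome, as a careful person would: the job done as asked, in the order asked, and still so for the second after the job is handed in, while the arm keeps its last pose, push and grip.
It also fails if it takes over 58 s, if anything falls off the work surface, if the arm or the gripper's body presses on something with over 40 N, if the wrist force passes 120 N, or if a joint passes its speed limit or range.

## Robot

A 6-joint arm with a two-finger parallel gripper is mounted at the origin on the work surface; the furniture and walls round the work are solid. World frame = base frame: x ahead of the robot, y to its left, z up, the work surface at z = 0. Lengths are in mm, angles in rad, forces in N, time in s.
With the tool pointing down it reaches from about 275 to 1000 mm from the base axis. Payload 8.4 kg.
Tool frame: the origin (TCP) lies midway between the tips of the shut fingers; the grasp point (between the pads) lies 19 mm behind it; z points along the fingers, y is the direction in which the jaws open and shut (so a half turn about z gives the same grasp; the last joint's range is limited). The gripper opens to 85 mm and grips with 20 to 120 N. Pads are 22 mm wide; open, the fingers measure 114 mm over their backs; the gripper's body (76 mm by 85 mm) begins 54 mm behind the grasp point. The pads swing forward as they close: fully open they stand 13 mm farther back than shut.
Start: joints at [-1.22, 0.353, 1.633, -0, 1.155, -0.002], TCP at [215.953, -586.509, 231.281] pointing down, gripper open.
Joint ranges: [-2.63, 2.63], [-0.92, 2.1], [0.06, 2.66], [-1.3, 4.44], [0, 2.69], [-3.02, 3.02]. Speed limits (rad/s): [2.22, 2.22, 2.79, 3.14, 3.14, 3.14].

## Interface

Orientations are given as [roll, pitch, yaw] about the fixed x, y, z axes, in that order (R = Rz(yaw) Ry(pitch) Rx(roll)).
In Python, from rig import r gives the robot as it stands.
- The arm moves only by the tool play_rows, never from a script. Its argument "moves" is a list of rows, each a list of 3 entries, a list of its own where there are three numbers: the turn, a rotation vector about the tool's x, y, z in degrees, then the shift along the tool's x, y, z in mm, then the opening, from 0 (shut) to 1 (fully open). A call has 1 to 20 rows; each row is the pose to reach, as a shift and turn from the pose measured when the call began, along the tool's axes at that moment; what a row does not reach only later rows make up. A row lasts 1/10 s, in which the tool goes at most 50 mm and 8.59 degrees, less where a joint would pass 70% of its speed; a pose out of reach is approached as far as the arm can. A call with a gripper value outside its range is refused whole. The fingers move at their own pace and stop on an object; "newtons" is the grip in N (left out, the last holds). Time passes only in rows, so rows that repeat a pose let the fingers close. It gives the time, the measured TCP pose, the force and the opening at its end, in the units of the state.
- r.sense(): the state, without advancing time (a new reading comes with each control period).
- r.grab_frame(name): name is "side" or "top"; returns a dict with "color" (384x512x3 uint8, red, green, blue), "K" (3x3 intrinsics, pixels), "k1" (the pictures are not rectified: a ray, as slopes to the right and down, at radius r is drawn at 1 + k1 r^2 times it, then the intrinsics apply), "rvec" (rotation vector, rad) and "tvec" (3), from world to camera coordinates, as OpenCV has them. Camera axes: x right, y down, z forward; pixel columns grow to the right and rows downward; lengths in mm; the calibration is good to about 2 mm. A picture is of the moment at which its call begins. There is no depth.
- r.sign_off(): hands the job in, once; it reports no verdict.
Trained networks look in a picture, given as the dict that the camera call returned (one of the last four; its "shot" number tells which), for a name from the list of things; names that differ only in an ending like _2 or _b are one class to them, and where a whole thing is asked for, a point or a joint stands for the part that bears it (a point fixed in the world has none). Each returns a list of dicts, best first, with "conf" (0 to 1); they miss things now and then, are a little off and sometimes report something else, mostly with a low value. They report only what shows in the picture. A call takes as long as a camera call.
- r.silhouettes(picture, name): "mask" (384x512 bool, what is visible of it) and "location" ([column, row] in pixels, amid what is visible of it).
The state is a dict: "clock": time; "qpos": joint angles; "qvel": joint speeds; "joint_efforts": joint torques, N m; "eef_pos": TCP position; "tcp_rot": TCP orientation; "contact_force": force on the tool from outside, world axes, zero at the start; "wrist_torque": the same for the moment, N m; "opening": opening from 0.0 (shut) to 1.0 (fully open).
Only numpy, scipy, OpenCV 4.12 (cv2) and the standard library are available. Lean on these libraries where they do the work, as an engineer would, in place of code of your own. Each camera call takes 0.05 s, during which the arm holds its last target.

## Working session

There is one attempt and no reset: what is moved stays moved. The work goes in short steps, Python scripts to look and compute and a tool call to move; the robot and the scene stay as the last step left them, time stands still between calls to the robot, and variables do not carry over. Pictures are saved under pics/ and viewed, and the job is handed in when it is done.

Besides the shell and the picture viewer there is one more tool, called after "Call:" by a JSON object that holds its "api" and its "payload", one argument or row to a line. play_rows: Moves the arm, as the interface text tells. Its arguments: {"type":"object","properties":{"moves":{"type":"array"},"newtons":{"type":"number"}},"required":["moves"]}

```bash
mkdir -p pics; ls
python3 - <<'E'
from rig import r
import cv2,numpy as np
print(r.sense())
for n in("side","top"):
    f=r.grab_frame(n)
    cv2.imwrite(f"pics/{n}0.png",cv2.resize(f["color"][...,::-1],None,fx=1.5,fy=1.5))
    print(n,f["K"],f["k1"],f["rvec"],f["tvec"],f["shot"])
    for nm in("tote","tote_grip","holder","die_0_center","spool","wax","sander"):
        print(nm,[(round(d["conf"],2),np.round(d["location"],1).tolist(),int(d["mask"].sum())) for d in r.silhouettes(f,nm)][:5])
E
```

```text
pics
{'clock': 0.0, 'qpos': array([-1.22038310e+00,  3.53675388e-01,  1.63410866e+00,  1.56627185e-05,
        1.15520794e+00, -2.41880502e-03]), 'qvel': array([-1.32349458e-03, -6.44758848e-04,  1.46553418e-04, -7.09032875e-04,
        8.70934580e-05,  1.00533424e-03]), 'joint_efforts': array([-6.74150033e-04, -6.05266142e+01, -3.42068052e+01, -2.12743163e-05,
        9.38176032e-03,  8.10760184e-05]), 'eef_pos': array([ 215.80677893, -586.06387202,  230.55557146]), 'tcp_rot': array([-3.14019336e+00, -1.77052846e-05,  3.52825683e-01]), 'contact_force': array([ 0.45655234, -0.161693  , -0.4834908 ]), 'wrist_torque': array([-0.01076137,  0.00981277,  0.00629302]), 'opening': 1.0034086926458}
side [[402.71290246   0.         247.38154822]
 [  0.         402.71290246 193.66368304]
 [  0.           0.           1.        ]] -0.048776601133897986 [ 0.54266053 -2.46506712  1.47689403] [470.44588436 215.64820835 917.02410645] 1
tote [(0.64, [239.3, 210.7], 1541)]
tote_grip [(0.67, [241.0, 208.4], 1638)]
holder [(0.73, [252.1, 229.6], 2192)]
die_0_center [(0.72, [240.1, 206.8], 1607)]
spool [(0.71, [268.4, 167.8], 167)]
wax [(0.68, [316.3, 179.5], 123)]
sander [(0.78, [230.3, 289.0], 676)]
top [[368.05796639   0.         257.0080167 ]
 [  0.         368.05796639 190.91719725]
 [  0.           0.           1.        ]] 0.03194594718449039 [ 2.17208981 -2.14055329  0.12855148] [-72.61227611 579.19125639 989.04357688] 2
tote [(0.95, [243.5, 196.0], 2133), (0.44, [245.6, 223.8], 3058)]
tote_grip [(0.61, [249.6, 196.7], 2153), (0.51, [374.1, 241.7], 286)]
holder [(0.95, [246.5, 227.5], 3080)]
die_0_center []
spool [(0.74, [364.5, 182.4], 302)]
wax [(0.69, [373.0, 243.9], 263)]
sander [(0.81, [150.1, 235.1], 413), (0.5, [363.8, 184.5], 288)]
```

View pics/side0.png

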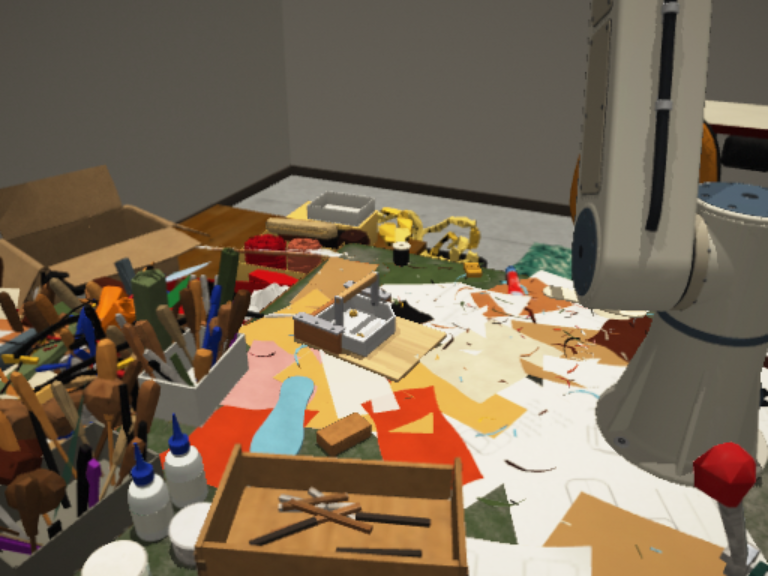

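View pics/top0.png

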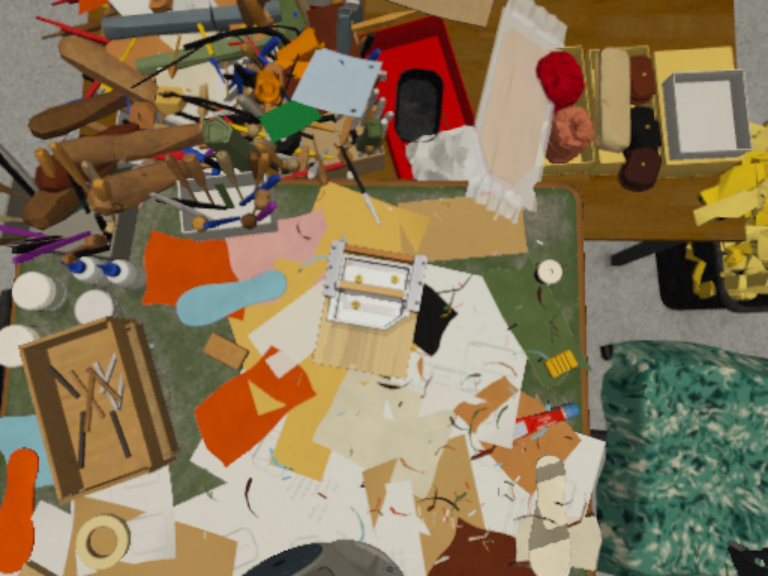

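Run:
```python
from rig import r
import cv2,numpy as np
a=[]
for n,(x,y) in(("side",(240,220)),("top",(245,212))):
    f=r.grab_frame(n)
    c=f["color"][y-75:y+75,x-75:x+75,::-1]
    cv2.imwrite(f"pics/{n}c.png",cv2.resize(c,(600,600),interpolation=cv2.INTER_CUBIC))
    np.savez(f"{n}.npz",**{k:f[k] for k in("color","K","k1","rvec","tvec")})
```

```text
(no output)
```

View pics/sidec.png

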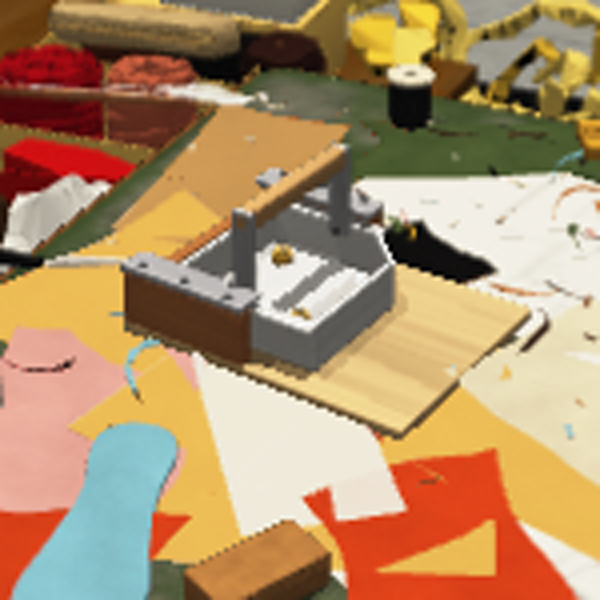

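View pics/topc.png

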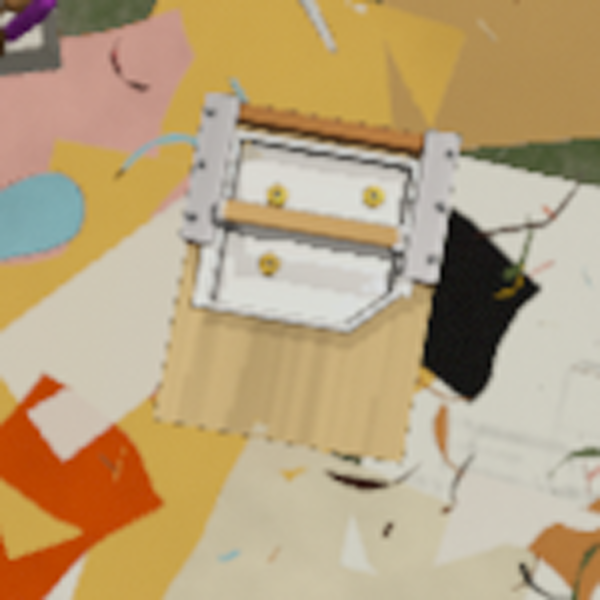

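The top view shows the holder in the middle, at about (245,212) px, opening toward the robot. The cut corner is at the lower right, facing -y, and all three dies are visible. Next I fit the holder pose.

```bash
cat > h.py <<'E'
import numpy as np,cv2
def proj(f,P):
    P=np.asarray(P,float).reshape(-1,3)
    uv,_=cv2.projectPoints(P,np.array(f["rvec"],float),np.array(f["tvec"],float),np.array(f["K"]),np.array([float(f["k1"]),0,0,0]))
    return uv.reshape(-1,2)
E
python3 - <<'E'
from h import *
from scipy.optimize import least_squares
T=dict(np.load("top.npz"));S=dict(np.load("side.npz"))
c=lambda p,o:(np.array(p)+.5)/4-.5+np.array(o)
top=[((-150,89,12),(155,420)),((-150,-89,12),(405,460)),((-25,89,59),(183,238)),((78,89,59),(207,95)),((78,-89,59),(460,135)),((-25,-89,59),(437,283)),
 ((-7,55,112),(219,218)),((-7,-55,112),(397,246)),((7,55,112),(222,202)),((7,-55,112),(400,229))]
side=[((-150,89,0),(400,437)),((-150,-89,12),(530,312)),((-25,89,59),(248,308)),((78,89,59),(122,262)),((-62,65,12),(318,372))]
def res(p,ret=False):
    x,y,w=p;R=np.array([[np.cos(w),-np.sin(w),0],[np.sin(w),np.cos(w),0],[0,0,1]])
    o=[]
    for f,L,og in((T,top,(170,137)),(S,side,(165,145))):
        o.append(proj(f,[R@np.array(a)+[x,y,0] for a,_ in L])-c([b for _,b in L],og))
    if ret:return o
    return np.concatenate(o).ravel()
s=least_squares(res,[550,0,0],loss="soft_l1");print(s.x,np.degrees(s.x[2]))
for o in res(s.x,True):print(o.round(1).tolist())
x,y,w=s.x
import math
for f,og,n in((T,(170,137),"topc"),(S,(165,145),"sidec")):
    im=cv2.imread(f"pics/{n}.png")
    R=np.array([[np.cos(w),-np.sin(w),0],[np.sin(w),np.cos(w),0],[0,0,1]])
    Q=lambda L:np.round((proj(f,[R@np.array(a)+[x,y,0] for a in L])-og+.5)*4-.5).astype(np.int32)
    for L in([(-150,89,12),(-150,-89,12),(78,-89,12),(78,89,12)],[(-25,89,59),(78,89,59),(78,69,59),(-25,69,59)],[(-25,-89,59),(78,-89,59),(78,-65,59),(-25,-65,59)],[(-7,55,112),(-7,-55,112),(7,-55,112),(7,55,112)],[(-62,65,48),(-62,-35,48),(-32,-65,48),(62,-65,48),(62,65,48)]):
        cv2.polylines(im,[Q(L)],True,(255,0,255),1)
    cv2.imwrite(f"pics/{n}f.png",im)
E
```

```text
[ 5.69609662e+02 -4.04763948e+01 -1.51851204e-01] -8.700433125144743
[[-0.1, 1.2], [0.2, 1.9], [-1.0, 1.1], [-0.3, 0.1], [0.5, 0.6], [0.2, 0.7], [1.8, -0.7], [-0.6, -0.7], [2.0, -2.1], [-0.4, -1.8]]
[[0.9, 2.3], [0.9, -1.5], [-1.4, 0.2], [-0.3, 0.6], [-2.0, -0.7]]
```

View pics/topcf.png

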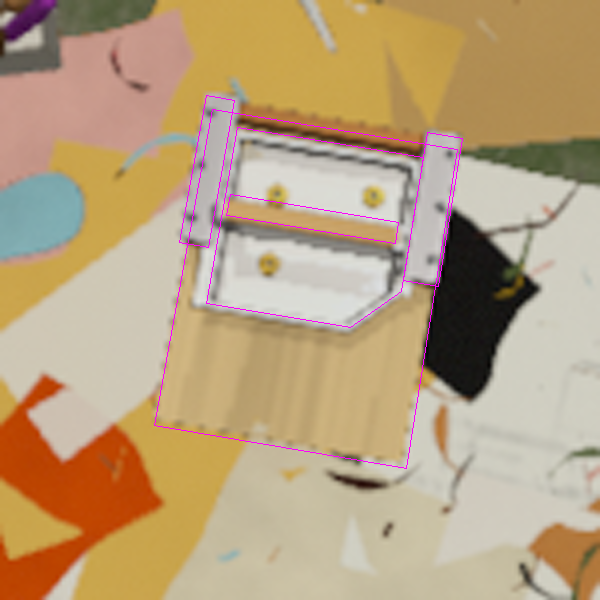

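View pics/sidecf.png

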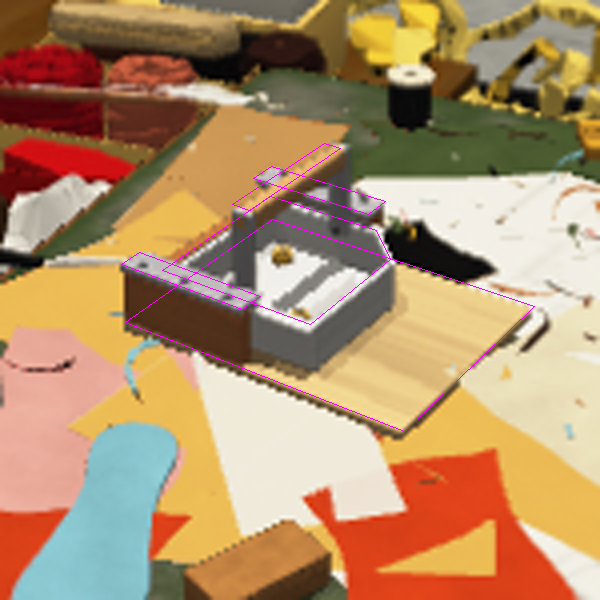

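```bash
cat >> h.py <<'E'
from scipy.spatial.transform import Rotation as Ro
def rel(s,pos,Rt):
    R0=Ro.from_euler("xyz",s["tcp_rot"])
    return (R0.inv()*Rt).as_rotvec(degrees=True).round(2), R0.inv().apply(np.array(pos)-s["eef_pos"]).round(1)
YAW=np.radians(81.3)
RD=Ro.from_euler("xyz",[np.pi,0,YAW])
E
python3 - <<'E'
from h import *
from rig import r
print(rel(r.sense(),[568.5,-38.5,200],RD))
E
```

```text
(array([ -0.  ,   0.  , -61.09]), array([ 520.2, -392.4,   31.3]))
```

Call:
{"api": "play_rows", "payload": {
  "moves": [
    [[0, 0, -2], [15, -12, 0], 1],
    [[0, 0, -5], [45, -34, 0], 1],
    [[0, 0, -9], [78, -59, 0], 1],
    [[0, 0, -13], [111, -84, 0], 1],
    [[0, 0, -17], [144, -109, 0], 1],
    [[0, 0, -21], [177, -134, 0], 1],
    [[0, 0, -25], [210, -158, 0], 1],
    [[0, 0, -29], [243, -183, 5], 1],
    [[0, 0, -33], [276, -208, 10], 1],
    [[0, 0, -37], [309, -233, 15], 1],
    [[0, 0, -41], [342, -258, 20], 1],
    [[0, 0, -45], [375, -283, 25], 1],
    [[0, 0, -49], [408, -308, 28], 1],
    [[0, 0, -53], [441, -333, 31], 1],
    [[0, 0, -56], [470, -355, 31], 1],
    [[0, 0, -59], [497, -375, 31], 1],
    [[0, 0, -60.5], [513, -387, 31], 1],
    [[0, 0, -61.1], [520, -392.4, 31], 1],
    [[0, 0, -61.1], [520.2, -392.4, 31], 1],
    [[0, 0, -61.1], [520.2, -392.4, 31], 1]
  ]
}}

```text
clock: 2.9
eef_pos: [567.8, -38.8, 200.2]
tcp_rot: [-3.141, 0.0, 1.419]
contact_force: [1.0, 0.0, 0.4]
opening: 0.998
```

Run:
```python
from h import *
from rig import r
s=r.sense();print(s["qpos"],s["eef_pos"],s["tcp_rot"],s["contact_force"])
print(rel(s,[568.5,-38.5,85],RD))
for n in("side","top"):
    f=r.grab_frame(n); x,y=(240,200) if n=="side" else (245,212)
    cv2.imwrite(f"pics/{n}1.png",cv2.resize(f["color"][y-75:y+75,x-75:x+75,::-1],(600,600),interpolation=cv2.INTER_CUBIC))
```

```text
[-7.07642698e-02  2.99473135e-01  1.78518312e+00 -3.13897121e-04
  1.05752712e+00  8.10868268e-02] [567.77948802 -38.83588392 200.20079421] [-3.14102600e+00  3.20308777e-04  1.41909953e+00] [1.00793154 0.00941175 0.36582594]
(array([-0.03,  0.02,  0.01]), array([  0.5,   0.7, 115.2]))
```

View pics/side1.png

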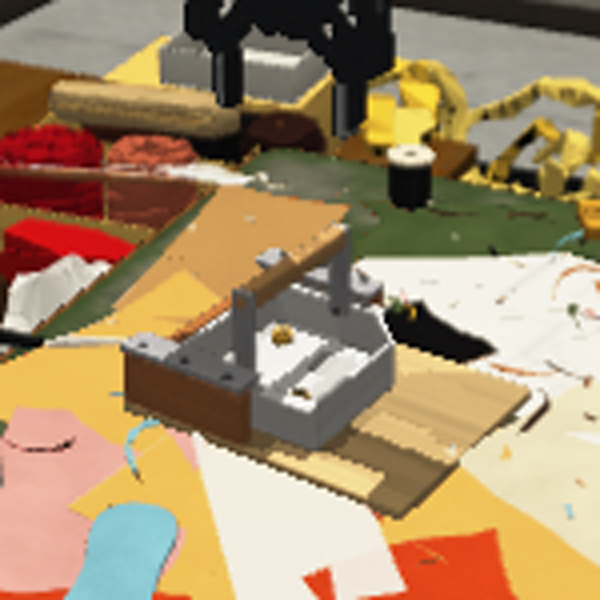

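View pics/top1.png

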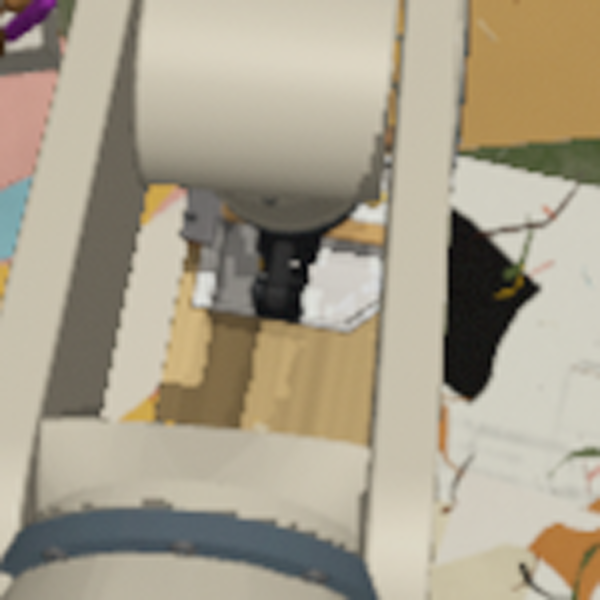

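Call:
{"api": "play_rows", "payload": {
  "moves": [
    [[0, 0, 0], [0, 0, 10], 1],
    [[0, 0, 0], [0, 0, 25], 1],
    [[0, 0, 0], [0.5, 0.5, 42], 1],
    [[0, 0, 0], [0.5, 0.5, 60], 1],
    [[0, 0, 0], [0.5, 0.5, 76], 1],
    [[0, 0, 0], [0.5, 0.5, 90], 1],
    [[0, 0, 0], [0.5, 0.5, 102], 1],
    [[0, 0, 0], [0.5, 0.5, 110], 1],
    [[0, 0, 0], [0.5, 0.5, 115], 1],
    [[0, 0, 0], [0.5, 0.5, 115], 1],
    [[0, 0, 0], [0.5, 0.5, 115], 1]
  ]
}}

```text
clock: 4.1
eef_pos: [568.7, -38.9, 85.7]
tcp_rot: [3.141, 0.0, 1.418]
contact_force: [0.0, -0.0, -0.2]
opening: 1.001
```

Run:
```python
from h import *
from rig import r
s=r.sense();print(s["eef_pos"],s["contact_force"])
for n in("side",):
    f=r.grab_frame(n); x,y=(240,200)
    cv2.imwrite(f"pics/{n}2.png",cv2.resize(f["color"][y-75:y+75,x-75:x+75,::-1],(600,600),interpolation=cv2.INTER_CUBIC))
```

```text
[568.68431901 -38.94647078  85.65382633] [ 0.01291878 -0.01238512 -0.16206036]
```

View pics/side2.png

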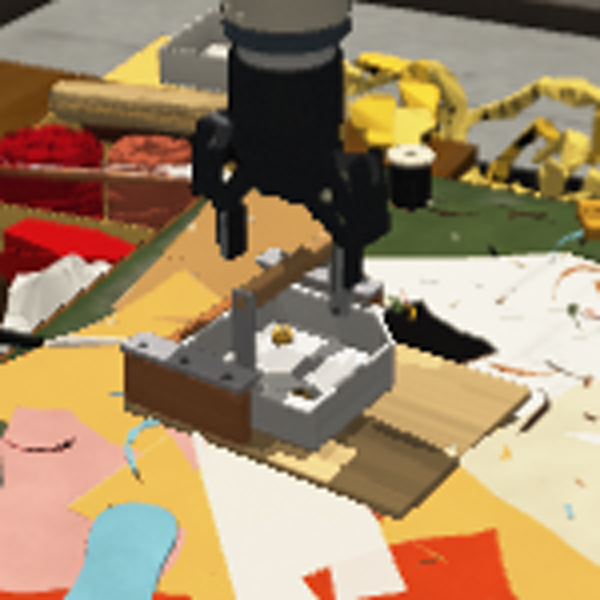

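The fingers straddle the bar at about (285,265) in the crop, so I'm closing the gripper.

Call:
{"api": "play_rows", "payload": {
  "moves": [
    [[0, 0, 0], [0, 0, 0], 0.7],
    [[0, 0, 0], [0, 0, 0], 0.5],
    [[0, 0, 0], [0, 0, 0], 0.35],
    [[0, 0, 0], [0, 0, 0], 0.25],
    [[0, 0, 0], [0, 0, 0], 0.18],
    [[0, 0, 0], [0, 0, 0], 0.12],
    [[0, 0, 0], [0, 0, 0], 0.05],
    [[0, 0, 0], [0, 0, 0], 0],
    [[0, 0, 0], [0, 0, 0], 0],
    [[0, 0, 0], [0, 0, 0], 0],
    [[0, 0, 0], [0, 0, 0], 0],
    [[0, 0, 0], [0, 0, 0], 0]
  ],
  "newtons": 100
}}

```text
clock: 5.35
eef_pos: [568.6, -38.9, 86.1]
tcp_rot: [3.141, 0.0, 1.418]
contact_force: [-3.0, 0.3, 4.6]
opening: 0.143
```

Run:
```python
from h import *
from rig import r
s=r.sense();print(s["eef_pos"],s["tcp_rot"],s["contact_force"],s["wrist_torque"],s["opening"])
for n in("side",):
    f=r.grab_frame(n); x,y=(240,200)
    cv2.imwrite(f"pics/{n}3.png",cv2.resize(f["color"][y-75:y+75,x-75:x+75,::-1],(600,600),interpolation=cv2.INTER_CUBIC))
```

```text
[568.62401621 -38.93383956  86.08448765] [3.14133022e+00 1.70235307e-04 1.41813225e+00] [-3.01969327  0.32027181  4.561516  ] [ 0.05232799  0.42148225 -0.05428487] 0.14275595074306935
```

View pics/side3.png

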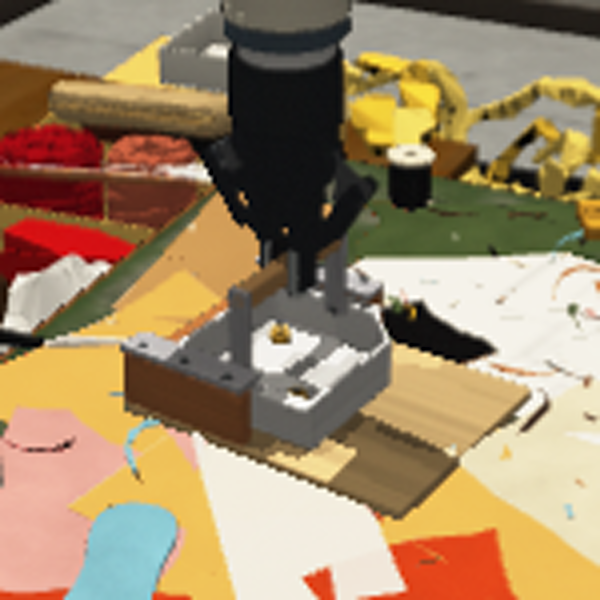

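Call:
{"api": "play_rows", "payload": {
  "moves": [
    [[0, 0, 0], [0, 0, -1], 0],
    [[0, 0, 0], [0, -2, -1.5], 0],
    [[0, 0, 0], [-0.3, -6, -1.5], 0],
    [[0, 0, 0], [-0.6, -12, -1.5], 0],
    [[0, 0, 0], [-1, -19, -1.5], 0],
    [[0, 0, 0], [-1, -25, -1.5], 0],
    [[0, 0, 0], [-1, -29, -1.5], 0],
    [[0, 0, 0], [-1, -30, -1.5], 0],
    [[0, 0, 0], [-1, -30, -1.5], 0]
  ]
}}

```text
clock: 6.3
eef_pos: [538.8, -35.3, 87.7]
tcp_rot: [3.141, 0.0, 1.418]
contact_force: [-0.4, 0.5, -4.0]
opening: 0.14
```

Run:
```python
from h import *
from rig import r
s=r.sense();print(s["eef_pos"],s["tcp_rot"],s["contact_force"],s["wrist_torque"],s["opening"])
f=r.grab_frame("side"); x,y=(240,200)
cv2.imwrite(f"pics/side4.png",cv2.resize(f["color"][y-75:y+75,x-75:x+75,::-1],(600,600),interpolation=cv2.INTER_CUBIC))
```

```text
[538.81198386 -35.31255403  87.70792699] [3.14103661e+00 1.25877607e-04 1.41811378e+00] [-0.42915048  0.5316704  -3.97425089] [-0.03969575  0.02929798 -0.01541565] 0.14039690868306506
```

View pics/side4.png

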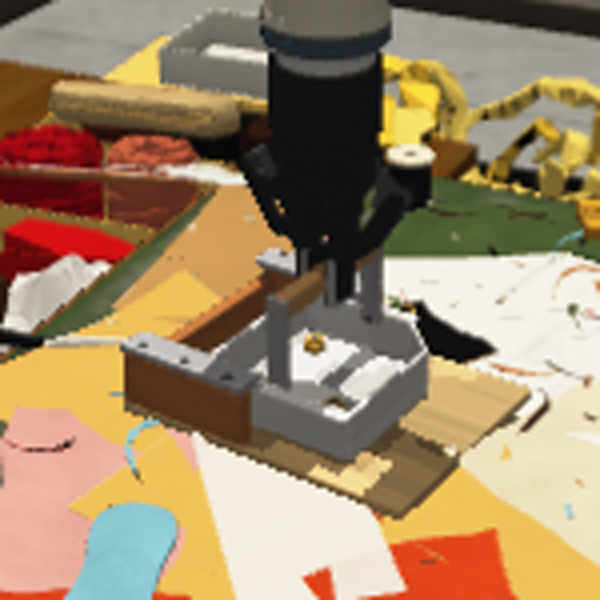

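The tote is moving freely: the 4 N reading is just its weight. I'll draw it out fully, past 100 mm.

Call:
{"api": "play_rows", "payload": {
  "moves": [
    [[0, 0, 0], [0, -2, 0], 0],
    [[0, 0, 0], [0, -6, 0], 0],
    [[0, 0, 0], [0, -12, 0], 0],
    [[0, 0, 0], [0, -19, 0], 0],
    [[0, 0, 0], [0, -27, 0], 0],
    [[0, 0, 0], [0, -35, 0], 0],
    [[0, 0, 0], [0, -43, 0], 0],
    [[0, 0, 0], [0, -51, 0], 0],
    [[0, 0, 0], [0, -59, 0], 0],
    [[0, 0, 0], [0, -66, 0], 0],
    [[0, 0, 0], [0, -71, 0], 0],
    [[0, 0, 0], [0, -75, 0], 0],
    [[0, 0, 0], [0, -77, 0], 0],
    [[0, 0, 0], [0, -78, 0], 0],
    [[0, 0, 0], [0, -78, 0], 0]
  ]
}}

```text
clock: 7.85
eef_pos: [462.1, -23.5, 87.7]
tcp_rot: [3.141, 0.0, 1.418]
contact_force: [-0.1, 0.7, -5.1]
opening: 0.144
```

Run:
```python
from h import *
from rig import r
s=r.sense();print(s["eef_pos"],s["tcp_rot"],s["contact_force"],s["wrist_torque"],s["opening"])
f=r.grab_frame("side"); x,y=(240,200)
cv2.imwrite(f"pics/side5.png",cv2.resize(f["color"][y-75:y+75,x-75:x+75,::-1],(600,600),interpolation=cv2.INTER_CUBIC))
```

```text
[462.09843879 -23.52149321  87.67370534] [3.14064007e+00 1.41505935e-04 1.41817794e+00] [-0.1422727   0.65250414 -5.07061498] [ 0.01051514  0.04406889 -0.03689605] 0.14372903356311975
```

View pics/side5.png

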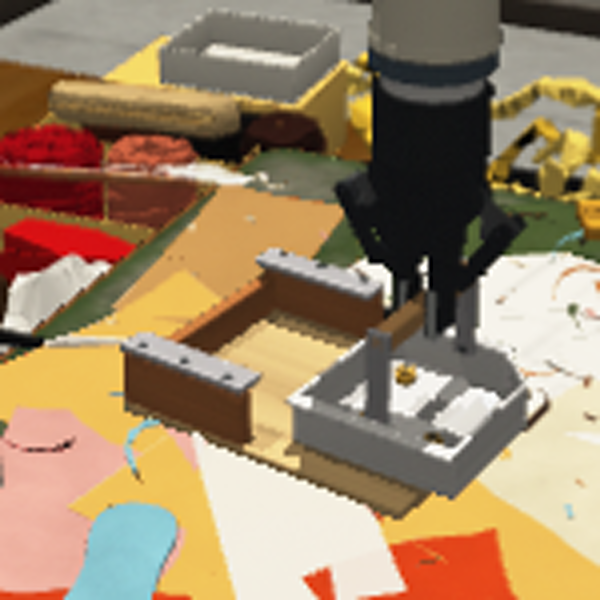

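The tote is clear of the lips. Next I lift it.

Call:
{"api": "play_rows", "payload": {
  "moves": [
    [[0, 0, 0], [0, 0, -2], 0],
    [[0, 0, 0], [0, 0, -6], 0],
    [[0, 0, 0], [0, 0, -13], 0],
    [[0, 0, 0], [0, 0, -23], 0],
    [[0, 0, 0], [0, 0, -36], 0],
    [[0, 0, 0], [0, 0, -52], 0],
    [[0, 0, 0], [0, 0, -70], 0],
    [[0, 0, 0], [0, 0, -90], 0],
    [[0, 0, 0], [0, 0, -110], 0],
    [[0, 0, 0], [0, 0, -130], 0],
    [[0, 0, 0], [0, 0, -150], 0],
    [[0, 0, 0], [0, 0, -170], 0],
    [[0, 0, 0], [0, 0, -190], 0],
    [[0, 0, 0], [0, 0, -208], 0],
    [[0, 0, 0], [0, 0, -223], 0],
    [[0, 0, 0], [0, 0, -235], 0],
    [[0, 0, 0], [0, 0, -243], 0],
    [[0, 0, 0], [0, 0, -248], 0],
    [[0, 0, 0], [0, 0, -250], 0],
    [[0, 0, 0], [0, 0, -250], 0]
  ]
}}

```text
clock: 9.9
eef_pos: [461.8, -23.5, 337.5]
tcp_rot: [3.141, 0.0, 1.418]
contact_force: [0.2, 0.1, -5.0]
opening: 0.148
```

```bash
cat > snap.py <<'E'
import sys
from h import *
from rig import r
k=sys.argv[1]
s=r.sense();print(s["clock"],s["qpos"].round(3),s["eef_pos"],s["tcp_rot"],s["contact_force"],s["wrist_torque"],s["opening"])
for n in("side","top"):
    f=r.grab_frame(n)
    R=Ro.from_euler("xyz",s["tcp_rot"])
    x,y=proj(f,s["eef_pos"]+R.apply([0,0,40]))[0].astype(int)
    print(n,x,y)
    x=min(max(x,75),437);y=min(max(y,75),309)
    cv2.imwrite(f"pics/{n}{k}.png",cv2.resize(f["color"][y-75:y+75,x-75:x+75,::-1],(600,600),interpolation=cv2.INTER_CUBIC))
E
python3 snap.py 6
```

```text
9.9 [-0.054 -0.002  1.829 -0.     1.314  0.099] [461.8147772  -23.46180403 337.45632099] [3.14102988e+00 1.28765642e-04 1.41805828e+00] [ 0.18225974  0.10410654 -5.00534184] [-0.02683045  0.01247299  0.03143475] 0.14763441456483775
side 273 131
top 235 232
```

View pics/side6.png

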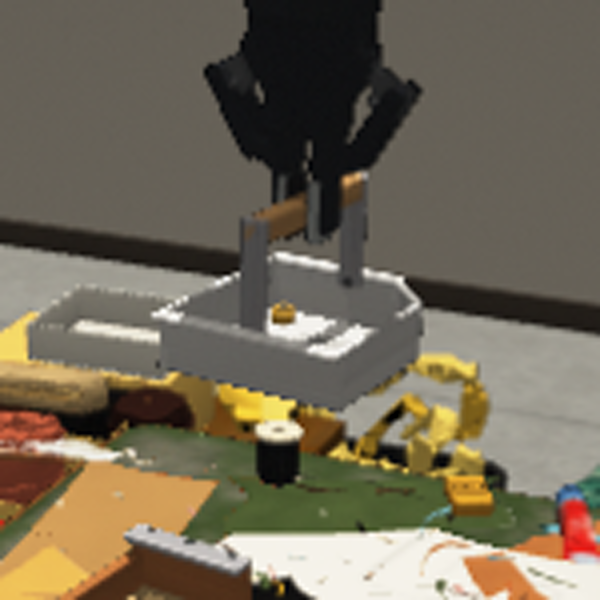

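View pics/top6.png

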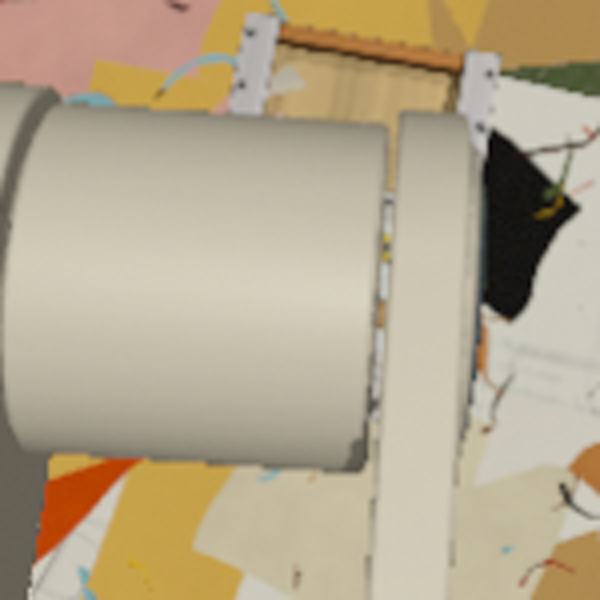

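Call:
{"api": "play_rows", "payload": {
  "moves": [
    [[-0.5, 0, 0], [0, 0, 0], 0],
    [[-2, 0, 0], [0, 0, 0], 0],
    [[-4, 0, 0], [0, 0, 0], 0],
    [[-6, 0, 0], [0, 0, 0], 0],
    [[-8, 0, 0], [0, 0, 0], 0],
    [[-10, 0, 0], [0, 0, 0], 0],
    [[-12, 0, 0], [0, 0, 0], 0],
    [[-14, 0, 0], [0, 0, 0], 0],
    [[-16, 0, 0], [0, 0, 0], 0],
    [[-18, 0, 0], [0, 0, 0], 0],
    [[-20, 0, 0], [0, 0, 0], 0],
    [[-22, 0, 0], [0, 0, 0], 0],
    [[-24, 0, 0], [0, 0, 0], 0],
    [[-26, 0, 0], [0, 0, 0], 0],
    [[-27.5, 0, 0], [0, 0, 0], 0],
    [[-28, 0, 0], [0, 0, 0], 0],
    [[-28, 0, 0], [0, 0, 0], 0],
    [[-28, 0, 0], [0, 0, 0], 0],
    [[-28, 0, 0], [0, 0, 0], 0],
    [[-28, 0, 0], [0, 0, 0], 0]
  ]
}}

```text
clock: 12.0
eef_pos: [461.9, -23.5, 337.1]
tcp_rot: [2.653, 0.0, 1.418]
contact_force: [-0.3, 0.2, -4.9]
opening: 0.141
```

```bash
python3 snap.py 7
```

```text
12.0 [-1.000e-03 -2.710e-01  2.141e+00 -1.000e-01  7.900e-01  2.040e-01] [461.85626414 -23.48218364 337.13845279] [2.65314397e+00 1.84376488e-04 1.41802045e+00] [-0.25987976  0.20492949 -4.90540478] [ 0.08081621  0.70716046 -0.0696514 ] 0.14137983498026993
side 266 128
top 237 223
```

View pics/side7.png

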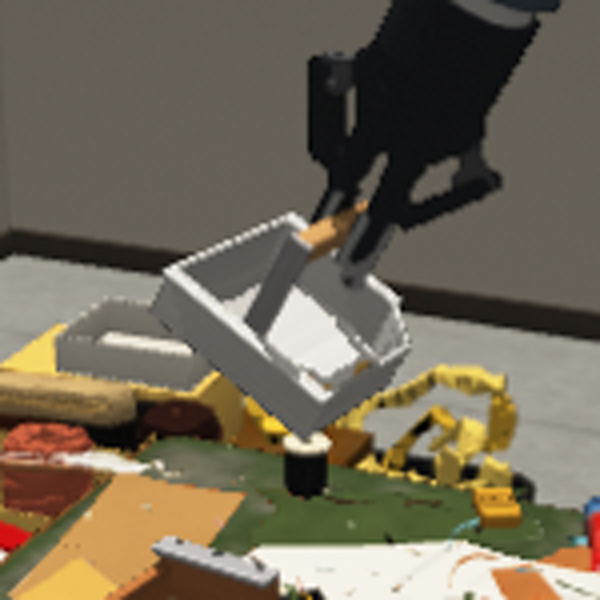

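View pics/top7.png

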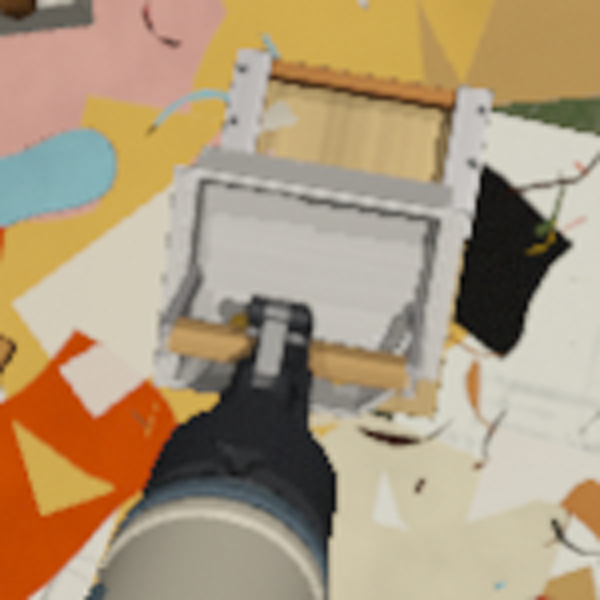

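Call:
{"api": "play_rows", "payload": {
  "moves": [
    [[0, 0.5, 0], [0, 0, 0], 0],
    [[0, 2, 0], [0, 0, 0], 0],
    [[0, 4, 0], [0, 0, 0], 0],
    [[0, 6, 0], [0, 0, 0], 0],
    [[0, 8, 0], [0, 0, 0], 0],
    [[0, 10, 0], [0, 0, 0], 0],
    [[0, 12, 0], [0, 0, 0], 0],
    [[0, 14, 0], [0, 0, 0], 0],
    [[0, 16, 0], [0, 0, 0], 0],
    [[0, 18, 0], [0, 0, 0], 0],
    [[0, 20, 0], [0, 0, 0], 0],
    [[0, 22, 0], [0, 0, 0], 0],
    [[0, 24, 0], [0, 0, 0], 0],
    [[0, 26, 0], [0, 0, 0], 0],
    [[0, 27.5, 0], [0, 0, 0], 0],
    [[0, 28.5, 0], [0, 0, 0], 0],
    [[0, 29, 0], [0, 0, 0], 0],
    [[0, 29, 0], [0, 0, 0], 0],
    [[0, 29, 0], [0, 0, 0], 0],
    [[0, 29, 0], [0, 0, 0], 0]
  ]
}}

```text
clock: 14.1
eef_pos: [461.8, -23.4, 337.2]
tcp_rot: [2.595, -0.442, 1.673]
contact_force: [-0.1, -0.0, -4.4]
opening: 0.141
```

```bash
python3 snap.py 8
```

```text
14.1 [-0.513 -0.155  2.142  0.767  1.039 -0.855] [461.79423326 -23.36180069 337.20450047] [ 2.59547092 -0.44158127  1.67282265] [-0.11276527 -0.01665654 -4.44164933] [-0.58485735  0.6883158  -0.03928504] 0.14096520619466907
side 263 128
top 227 222
```

View pics/side8.png

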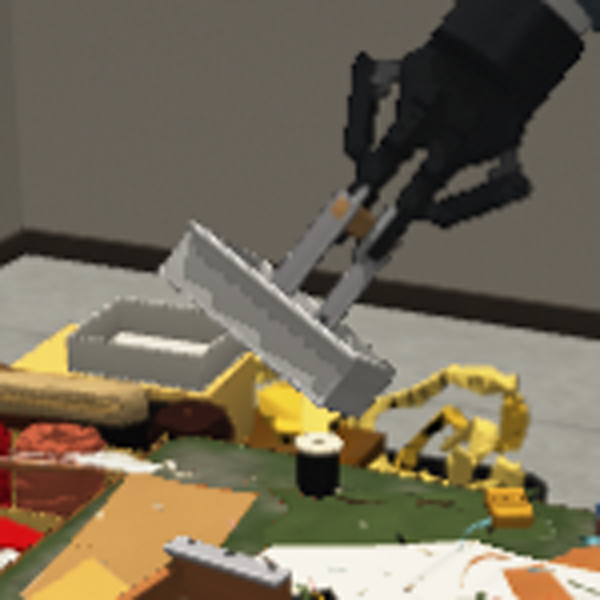

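View pics/top8.png

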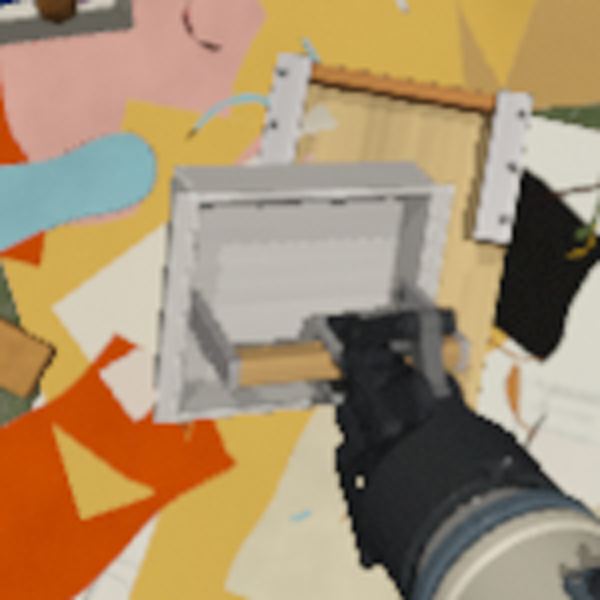

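Run:
```python
from h import *
from rig import r
s=r.sense()
R=Ro.from_euler("xyz",s["tcp_rot"]);p=s["eef_pos"]
print("up",R.apply([0,0,-1]))
# tote origin in tool: grip 19 behind TCP, tote z up=-toolz ; tote x=tool y, tote y=tool x
def t2w(q,R=R,p=p): return p+R.apply([q[1],q[0],-19+92-q[2]])
print("corner",t2w([-44,-47,4]),"lowest",min(t2w([a,b,0])[2] for a in(-62,62) for b in(-65,65)), [t2w([a,b,0])[2] for a in(-62,62) for b in(-65,65)])
C={}
for n in("side","top"):
    f=np.load(n+".npz");Rc=cv2.Rodrigues(f["rvec"])[0];C[n]=-Rc.T@f["tvec"];print(n,C[n])
# visibility from cameras for yaw delta about base
for d in range(-120,121,15):
    Z=Ro.from_euler("z",d,degrees=True);R2=Z*R;p2=Z.apply(p)
    o=[]
    for n in C:
        v=C[n]-t2w([-44,-47,4],R2,p2);v/=np.linalg.norm(v)
        w=R2.inv().apply(v); o.append(np.round([w[1],w[0],-w[2]],2).tolist())
        uv=proj(np.load(n+".npz"),[t2w([-44,-47,4],R2,p2)])[0].round().tolist();o.append(uv)
    print(d,o)
```

```text
up [-0.47948633 -0.41638066  0.77247654]
corner [460.83302015 -30.96643823 243.17717682] lowest 223.9394787562075 [np.float64(223.9394787562075), np.float64(279.5144694321765), np.float64(282.1698318052165), np.float64(337.7448224811855)]
side [134.17533517 839.27813928 621.5833621 ]
top [ 454.82159852  -68.75699594 1052.30795878]
-120 [[-0.66, 0.02, 0.75], [578.0, 151.0], [-0.2, 0.73, 0.65], [422.0, 628.0]]
-105 [[-0.7, 0.17, 0.69], [529.0, 138.0], [-0.12, 0.77, 0.62], [447.0, 560.0]]
-90 [[-0.72, 0.32, 0.62], [483.0, 129.0], [-0.03, 0.8, 0.6], [455.0, 490.0]]
-75 [[-0.71, 0.46, 0.54], [440.0, 124.0], [0.08, 0.8, 0.59], [446.0, 423.0]]
-60 [[-0.67, 0.59, 0.45], [399.0, 122.0], [0.19, 0.78, 0.6], [424.0, 362.0]]
-45 [[-0.6, 0.71, 0.36], [362.0, 124.0], [0.3, 0.72, 0.62], [389.0, 311.0]]
-30 [[-0.51, 0.82, 0.27], [328.0, 129.0], [0.39, 0.63, 0.67], [345.0, 271.0]]
-15 [[-0.38, 0.91, 0.17], [298.0, 138.0], [0.45, 0.52, 0.73], [295.0, 245.0]]
0 [[-0.22, 0.97, 0.09], [274.0, 152.0], [0.47, 0.39, 0.79], [241.0, 233.0]]
15 [[-0.03, 1.0, 0.01], [257.0, 171.0], [0.44, 0.26, 0.86], [185.0, 236.0]]
30 [[0.19, 0.98, -0.04], [252.0, 196.0], [0.38, 0.15, 0.91], [132.0, 253.0]]
45 [[0.44, 0.89, -0.05], [264.0, 230.0], [0.29, 0.06, 0.95], [82.0, 285.0]]
60 [[0.7, 0.71, -0.01], [300.0, 271.0], [0.19, 0.02, 0.98], [40.0, 329.0]]
75 [[0.9, 0.42, 0.11], [368.0, 318.0], [0.08, 0.0, 1.0], [8.0, 385.0]]
90 [[0.96, 0.06, 0.28], [469.0, 364.0], [-0.02, 0.01, 1.0], [-12.0, 449.0]]
105 [[0.85, -0.26, 0.47], [588.0, 394.0], [-0.12, 0.05, 0.99], [-16.0, 518.0]]
120 [[0.63, -0.47, 0.62], [696.0, 398.0], [-0.2, 0.1, 0.97], [-4.0, 588.0]]
```

Run:
```python
from h import *
from rig import r
s=r.sense()
R=Ro.from_euler("xyz",s["tcp_rot"]);p=s["eef_pos"]
n=18
for k in range(1,n+1):
    d=-60*(1-np.cos(np.pi*k/n))/2
    Z=Ro.from_euler("z",d,degrees=True)
    a,b=rel(s,Z.apply(p),Z*R); print([[round(float(v),1) for v in a],[round(float(v)) for v in b],0],end=", ")
```

```text
[[-0.2, -0.2, 0.3], [-3, 0, -2], 0], [[-0.8, -0.8, 1.4], [-13, 1, -6], 0], [[-1.7, -1.9, 3.1], [-29, 2, -15], 0], [[-3.0, -3.3, 5.4], [-50, 2, -26], 0], [[-4.6, -5.0, 8.3], [-76, 1, -42], 0], [[-6.4, -7.0, 11.6], [-105, -3, -60], 0], [[-8.4, -9.3, 15.2], [-136, -10, -81], 0], [[-10.6, -11.6, 19.1], [-167, -20, -105], 0], [[-12.8, -14.1, 23.2], [-198, -34, -130], 0], [[-15.1, -16.5, 27.2], [-227, -50, -156], 0], [[-17.2, -18.9, 31.1], [-252, -69, -182], 0], [[-19.2, -21.1, 34.8], [-274, -90, -206], 0], [[-21.1, -23.1, 38.1], [-291, -110, -228], 0], [[-22.6, -24.9, 40.9], [-305, -128, -247], 0], [[-23.9, -26.3, 43.2], [-314, -145, -262], 0], [[-24.9, -27.3, 45.0], [-321, -157, -273], 0], [[-25.5, -28.0, 46.0], [-325, -165, -280], 0], [[-25.6, -28.2, 46.4], [-326, -167, -282], 0],
```

Call:
{"api": "play_rows", "payload": {
  "moves": [
    [[-0.2, -0.2, 0.3], [-3, 0, -2], 0],
    [[-0.8, -0.8, 1.4], [-13, 1, -6], 0],
    [[-1.7, -1.9, 3.1], [-29, 2, -15], 0],
    [[-3.0, -3.3, 5.4], [-50, 2, -26], 0],
    [[-4.6, -5.0, 8.3], [-76, 1, -42], 0],
    [[-6.4, -7.0, 11.6], [-105, -3, -60], 0],
    [[-8.4, -9.3, 15.2], [-136, -10, -81], 0],
    [[-10.6, -11.6, 19.1], [-167, -20, -105], 0],
    [[-12.8, -14.1, 23.2], [-198, -34, -130], 0],
    [[-15.1, -16.5, 27.2], [-227, -50, -156], 0],
    [[-17.2, -18.9, 31.1], [-252, -69, -182], 0],
    [[-19.2, -21.1, 34.8], [-274, -90, -206], 0],
    [[-21.1, -23.1, 38.1], [-291, -110, -228], 0],
    [[-22.6, -24.9, 40.9], [-305, -128, -247], 0],
    [[-23.9, -26.3, 43.2], [-314, -145, -262], 0],
    [[-24.9, -27.3, 45.0], [-321, -157, -273], 0],
    [[-25.5, -28.0, 46.0], [-325, -165, -280], 0],
    [[-25.6, -28.2, 46.4], [-326, -167, -282], 0],
    [[-25.6, -28.2, 46.4], [-326, -167, -282], 0],
    [[-25.6, -28.2, 46.4], [-326, -167, -282], 0]
  ]
}}

```text
clock: 16.2
eef_pos: [211.3, -411.3, 337.3]
tcp_rot: [2.597, -0.441, 0.626]
contact_force: [0.8, -0.2, -4.7]
opening: 0.14
```

```bash
python3 snap.py 9
```

```text
16.2 [-1.558 -0.156  2.142  0.766  1.038 -0.852] [ 211.28703593 -411.28529802  337.26611334] [ 2.5966445  -0.44147454  0.62560773] [ 0.77574888 -0.19618649 -4.73866037] [ 0.26153221  0.88679081 -0.00707353] 0.1399272959294331
side 392 99
top 440 355
```

View pics/side9.png

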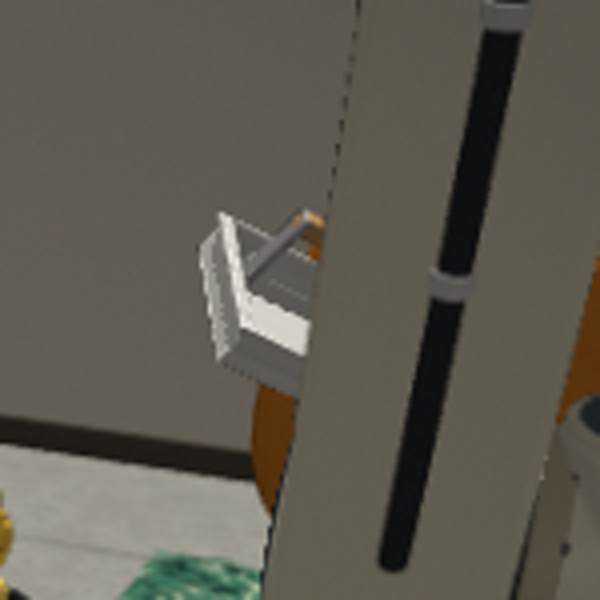

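View pics/top9.png

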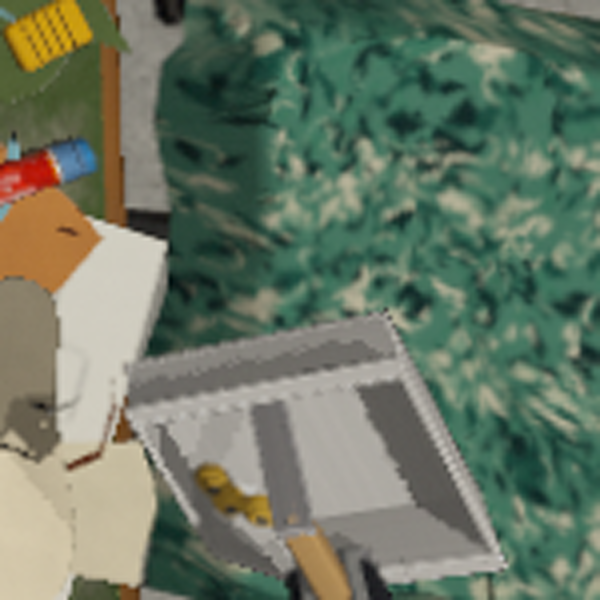

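The top view shows all three dies in a row at crop (210,475), (232,495) and (258,508). I'll back-project them onto the tote floor.

Run:
```python
from h import *
from rig import r
s=r.sense()
R=Ro.from_euler("xyz",s["tcp_rot"]);p=s["eef_pos"]
f=r.grab_frame("top")
x0,y0=437-75-0,309-75
t2w=lambda q:p+R.apply([q[1],q[0],-19+92-q[2]])
im=cv2.resize(f["color"][y0:y0+150,x0:x0+150,::-1],(600,600),interpolation=cv2.INTER_CUBIC)
Q=lambda L:np.round((proj(f,[t2w(q) for q in L])-[x0,y0]+.5)*4-.5).astype(np.int32)
for z,c in((4,(255,0,255)),(36,(255,255,0))):
    cv2.polylines(im,[Q([(-58,61,z),(-58,-33,z),(-30,-61,z),(58,-61,z),(58,61,z)])],True,c,1)
cv2.imwrite("pics/top9f.png",im)
Rc=cv2.Rodrigues(f["rvec"])[0];C=-Rc.T@f["tvec"]
for u,v in((210,475),(232,495),(258,508)):
    uv=(np.array([u,v])+.5)/4-.5+[x0,y0]
    n=cv2.undistortPoints(np.array([[uv]],float),f["K"],np.array([f["k1"],0,0,0]))[0,0]
    d=Rc.T@np.array([n[0],n[1],1])
    o=t2w([0,0,10]);nn=R.apply([0,0,-1])
    P=C+d*((o-C)@nn)/(d@nn); w=R.inv().apply(P-p);print("die tote xy",w[1].round(1),w[0].round(1))
```

```text
die tote xy -48.9 -8.9
die tote xy -44.3 -25.6
die tote xy -36.0 -37.8
```

View pics/top9f.png

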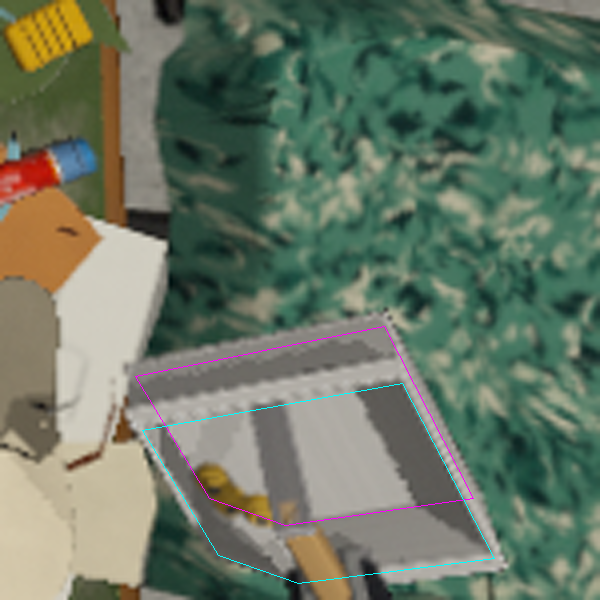

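The dies are all at the cut corner, but one of them (tote y about -9) trails up the -x wall. I'll rock the tote more toward -y to draw it in, then level the two tilts again.

```bash
cat >> h.py <<'E'
def tiltrv(s,R,down_tote):
    d0=R.inv().apply([0,0,-1]); x,y,z=np.array(down_tote)/np.linalg.norm(down_tote)
    dT=np.array([y,x,-z]); a=np.cross(dT,d0); return a/np.linalg.norm(a)*np.degrees(np.arcsin(np.linalg.norm(a)))
E
python3 - <<'E'
from h import *
from rig import r
s=r.sense();R=Ro.from_euler("xyz",s["tcp_rot"]);print(R.inv().apply([0,0,-1]))
for d in((-.25,-.6,-.76),(-.43,-.47,-.77)):print(tiltrv(s,R,d))
E
```

```text
[-0.42714921 -0.46870395  0.77321418]
[ 9.45674163  8.08585137 10.12566819]
[1.63031167 1.97942543 2.10051873]
```

Call:
{"api": "play_rows", "payload": {
  "moves": [
    [[0.5, 0.4, 0.5], [0, 0, 0], 0],
    [[2, 1.7, 2.1], [0, 0, 0], 0],
    [[3.6, 3, 3.8], [0, 0, 0], 0],
    [[5.2, 4.4, 5.5], [0, 0, 0], 0],
    [[6.8, 5.8, 7.2], [0, 0, 0], 0],
    [[8.3, 7, 8.8], [0, 0, 0], 0],
    [[9.2, 7.8, 9.8], [0, 0, 0], 0],
    [[9.5, 8.1, 10.1], [0, 0, 0], 0],
    [[9.5, 8.1, 10.1], [0, 0, 0], 0],
    [[9.5, 8.1, 10.1], [0, 0, 0], 0],
    [[9.5, 8.1, 10.1], [0, 0, 0], 0],
    [[9.5, 8.1, 10.1], [0, 0, 0], 0]
  ]
}}

```text
clock: 17.55
eef_pos: [211.5, -411.1, 337.4]
tcp_rot: [2.824, -0.643, 0.509]
contact_force: [-0.2, 0.2, -4.8]
opening: 0.144
```

```bash
python3 snap.py 10
python3 - <<'E'
from h import *
from rig import r
s=r.sense();R=Ro.from_euler("xyz",s["tcp_rot"]);print(R.inv().apply([0,0,-1]))
for d in((-.43,-.47,-.77),):print(tiltrv(s,R,d))
E
```

```text
17.55 [-1.602 -0.016  2.028  0.75   1.263 -0.719] [ 211.45555844 -411.0949107   337.37437518] [ 2.82366959 -0.64314728  0.508687  ] [-0.23182281  0.15348734 -4.79688478] [ 0.05367954  0.9217226  -0.05986176] 0.14370901718482765
side 390 100
top 435 354
[-0.59977342 -0.25004005  0.76009987]
[-7.76450063 -6.04562489 -8.1154987 ]
```

View pics/top10.png

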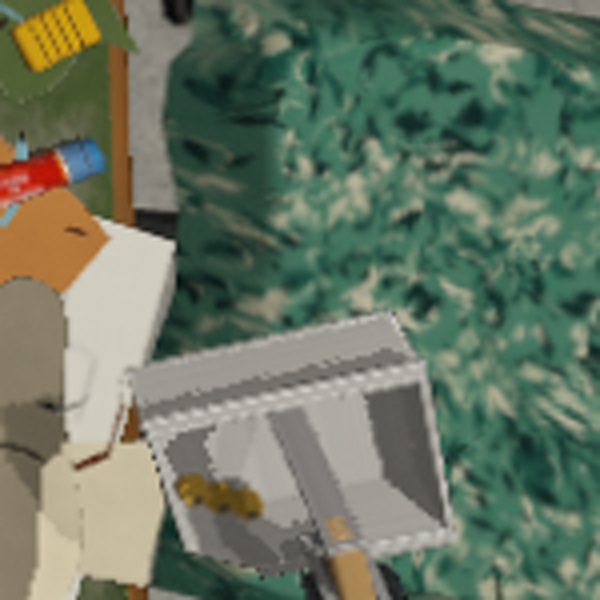

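Run:
```python
from h import *
from rig import r
s=r.sense()
R=Ro.from_euler("xyz",s["tcp_rot"]);p=s["eef_pos"]
f=r.grab_frame("top")
np.savez("t10.npz",**{k:f[k] for k in("color","K","k1","rvec","tvec")},p=p,rot=s["tcp_rot"])
x0,y0=385,300
k=8
im=cv2.resize(f["color"][y0:y0+75,x0:x0+95,::-1],None,fx=k,fy=k,interpolation=cv2.INTER_CUBIC)
cv2.imwrite("pics/top10raw.png",im)
t2w=lambda q:p+R.apply([q[1],q[0],-19+92-q[2]])
Q=lambda L:np.round((proj(f,[t2w(q) for q in L])-[x0,y0]+.5)*k-.5).astype(np.int32)
for z,c in((4,(255,0,255)),(36,(255,255,0))):
    cv2.polylines(im,[Q([(-58,61,z),(-58,-33,z),(-30,-61,z),(58,-61,z),(58,61,z)])],True,c,1)
cv2.polylines(im,[Q([(62,73,36),(-62,73,36)])],True,(0,0,255),1)
cv2.imwrite("pics/top10f.png",im)
```

```text
(no output)
```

View pics/top10raw.png

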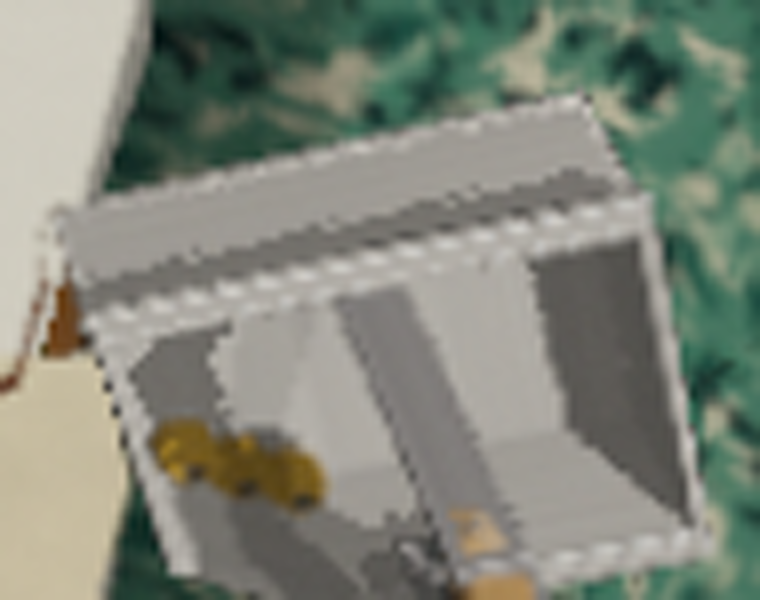

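View pics/top10f.png

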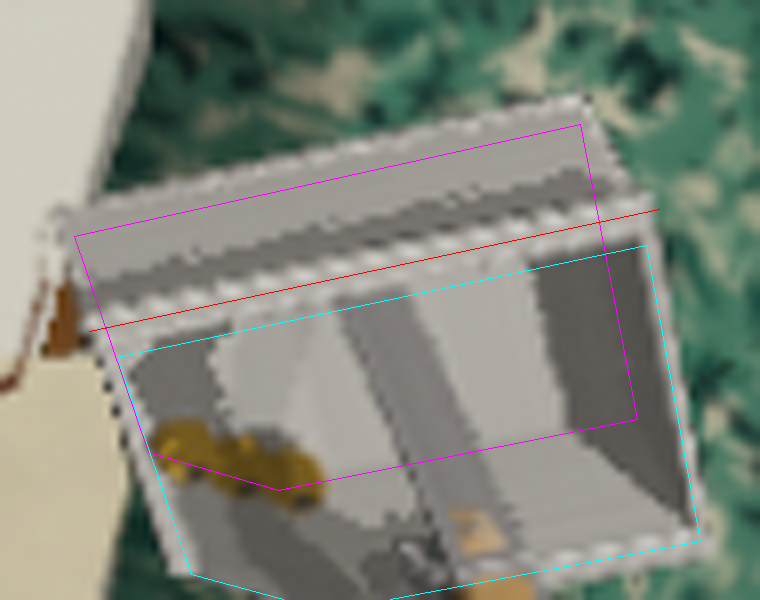

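The three dies now lie in a row along the foot of the diagonal wall. I'll level the two tilts again.

Call:
{"api": "play_rows", "payload": {
  "moves": [
    [[-0.4, -0.3, -0.4], [0, 0, 0], 0],
    [[-1.4, -1.1, -1.5], [0, 0, 0], 0],
    [[-2.7, -2.1, -2.8], [0, 0, 0], 0],
    [[-4, -3.1, -4.2], [0, 0, 0], 0],
    [[-5.3, -4.1, -5.5], [0, 0, 0], 0],
    [[-6.5, -5, -6.8], [0, 0, 0], 0],
    [[-7.4, -5.8, -7.7], [0, 0, 0], 0],
    [[-7.8, -6, -8.1], [0, 0, 0], 0],
    [[-7.8, -6, -8.1], [0, 0, 0], 0],
    [[-7.8, -6, -8.1], [0, 0, 0], 0],
    [[-7.8, -6, -8.1], [0, 0, 0], 0]
  ]
}}

```text
clock: 18.8
eef_pos: [211.4, -411.4, 337.3]
tcp_rot: [2.632, -0.491, 0.612]
contact_force: [0.0, 0.5, -5.4]
opening: 0.144
```

```bash
cat > ov.py <<'E'
import sys
from h import *
from rig import r
s=r.sense()
R=Ro.from_euler("xyz",s["tcp_rot"]);p=s["eef_pos"]
print(s["clock"],R.inv().apply([0,0,-1]),p,s["opening"],s["contact_force"])
f=r.grab_frame("top")
t2w=lambda q:p+R.apply([q[1],q[0],-19+92-q[2]])
c=proj(f,[t2w((-10,0,20))])[0].astype(int)
x0,y0=min(c[0]-47,417),min(c[1]-37,309)
k=8
im=cv2.resize(f["color"][y0:y0+75,x0:x0+95,::-1],None,fx=k,fy=k,interpolation=cv2.INTER_CUBIC)
Q=lambda L:np.round((proj(f,[t2w(q) for q in L])-[x0,y0]+.5)*k-.5).astype(np.int32)
for z,c in((4,(255,0,255)),):
    cv2.polylines(im,[Q([(-58,61,z),(-58,-33,z),(-30,-61,z),(58,-61,z),(58,61,z)])],True,c,1)
cv2.imwrite(f"pics/ov{sys.argv[1]}.png",im)
n=18
for j in range(1,n+1):
    d=20*(1-np.cos(np.pi*j/n))/2
    Z=Ro.from_euler("z",d,degrees=True)
    a,b=rel(s,Z.apply(p),Z*R); print([[round(float(v),1) for v in a],[round(float(v),1) for v in b],0],end=", ")
E
python3 ov.py 11
```

```text
18.8 [-0.47128508 -0.43024466  0.76992201] [ 211.39643791 -411.36672965  337.30028412] 0.14436925667114664 [ 0.02536479  0.45034382 -5.41337116]
[[0.1, 0.1, -0.1], [1.1, -0.1, 0.6], 0], [[0.3, 0.3, -0.5], [4.3, -0.6, 2.3], 0], [[0.6, 0.6, -1.0], [9.5, -1.3, 5.1], 0], [[1.1, 1.0, -1.8], [16.5, -2.4, 8.8], 0], [[1.7, 1.5, -2.8], [25.3, -3.9, 13.3], 0], [[2.4, 2.1, -3.9], [35.4, -6.0, 18.4], 0], [[3.1, 2.8, -5.1], [46.7, -8.5, 23.8], 0], [[3.9, 3.6, -6.4], [58.7, -11.5, 29.5], 0], [[4.7, 4.3, -7.7], [71.0, -15.0, 35.1], 0], [[5.5, 5.0, -9.0], [83.4, -18.9, 40.5], 0], [[6.3, 5.8, -10.3], [95.3, -23.0, 45.5], 0], [[7.1, 6.5, -11.6], [106.5, -27.1, 50.0], 0], [[7.7, 7.1, -12.7], [116.6, -31.1, 54.0], 0], [[8.3, 7.6, -13.6], [125.2, -34.8, 57.2], 0], [[8.8, 8.0, -14.4], [132.2, -37.9, 59.8], 0], [[9.1, 8.3, -14.9], [137.4, -40.2, 61.6], 0], [[9.3, 8.5, -15.3], [140.5, -41.7, 62.7], 0], [[9.4, 8.6, -15.4], [141.6, -42.2, 63.1], 0],
```

View pics/ov11.png

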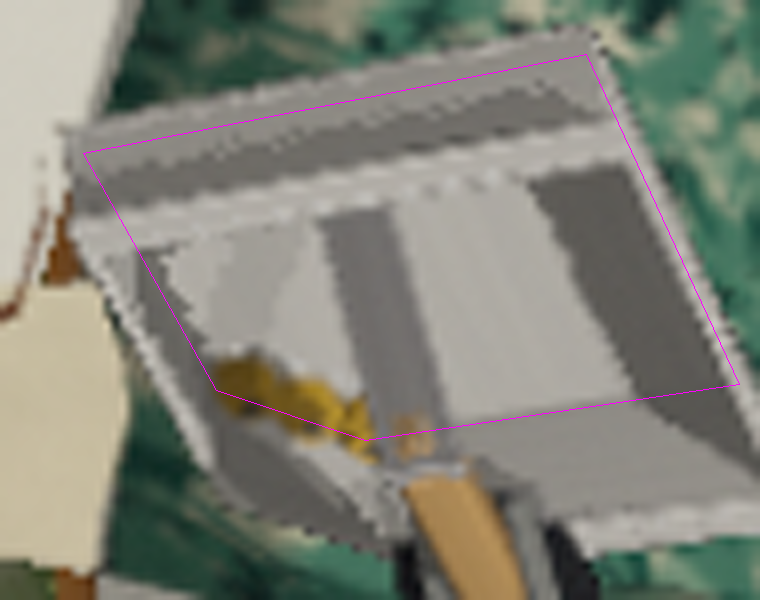

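All three dies now line the foot of the diagonal wall, from (240,385) to (365,425). I'll bring the tote gently back over the desk at the same tilt.

Call:
{"api": "play_rows", "payload": {
  "moves": [
    [[0.1, 0.1, -0.1], [1.1, -0.1, 0.6], 0],
    [[0.3, 0.3, -0.5], [4.3, -0.6, 2.3], 0],
    [[0.6, 0.6, -1.0], [9.5, -1.3, 5.1], 0],
    [[1.1, 1.0, -1.8], [16.5, -2.4, 8.8], 0],
    [[1.7, 1.5, -2.8], [25.3, -3.9, 13.3], 0],
    [[2.4, 2.1, -3.9], [35.4, -6.0, 18.4], 0],
    [[3.1, 2.8, -5.1], [46.7, -8.5, 23.8], 0],
    [[3.9, 3.6, -6.4], [58.7, -11.5, 29.5], 0],
    [[4.7, 4.3, -7.7], [71.0, -15.0, 35.1], 0],
    [[5.5, 5.0, -9.0], [83.4, -18.9, 40.5], 0],
    [[6.3, 5.8, -10.3], [95.3, -23.0, 45.5], 0],
    [[7.1, 6.5, -11.6], [106.5, -27.1, 50.0], 0],
    [[7.7, 7.1, -12.7], [116.6, -31.1, 54.0], 0],
    [[8.3, 7.6, -13.6], [125.2, -34.8, 57.2], 0],
    [[8.8, 8.0, -14.4], [132.2, -37.9, 59.8], 0],
    [[9.1, 8.3, -14.9], [137.4, -40.2, 61.6], 0],
    [[9.3, 8.5, -15.3], [140.5, -41.7, 62.7], 0],
    [[9.4, 8.6, -15.4], [141.6, -42.2, 63.1], 0],
    [[9.4, 8.6, -15.4], [141.6, -42.2, 63.1], 0],
    [[9.4, 8.6, -15.4], [141.6, -42.2, 63.1], 0]
  ]
}}

```text
clock: 20.85
eef_pos: [339.2, -314.4, 337.3]
tcp_rot: [2.632, -0.49, 0.96]
contact_force: [-0.1, -0.4, -4.2]
opening: 0.142
```

Call:
{"api": "play_rows", "payload": {
  "moves": [
    [[0, 0, 0], [0, 0, 0], 0],
    [[0, 0, 0], [0, 0, 0], 0],
    [[0, 0, 0], [0, 0, 0], 0],
    [[0, 0, 0], [0, 0, 0], 0],
    [[0, 0, 0], [0, 0, 0], 0]
  ]
}}

```text
clock: 21.35
eef_pos: [339.2, -314.4, 337.3]
tcp_rot: [2.632, -0.49, 0.96]
contact_force: [-0.6, 0.6, -4.8]
opening: 0.142
```

```bash
python3 ov.py 12 | head -1
python3 - <<'E'
from rig import r
import cv2
f=r.grab_frame("top");cv2.imwrite("pics/top12.png",cv2.resize(f["color"][...,::-1],None,fx=1.5,fy=1.5))
E
```

```text
21.35 [-0.4710399  -0.43062353  0.76986024] [ 339.18854772 -314.44034102  337.26372157] 0.14240410559909672 [-0.57189558  0.59928995 -4.78743128]
```

View pics/ov12.png

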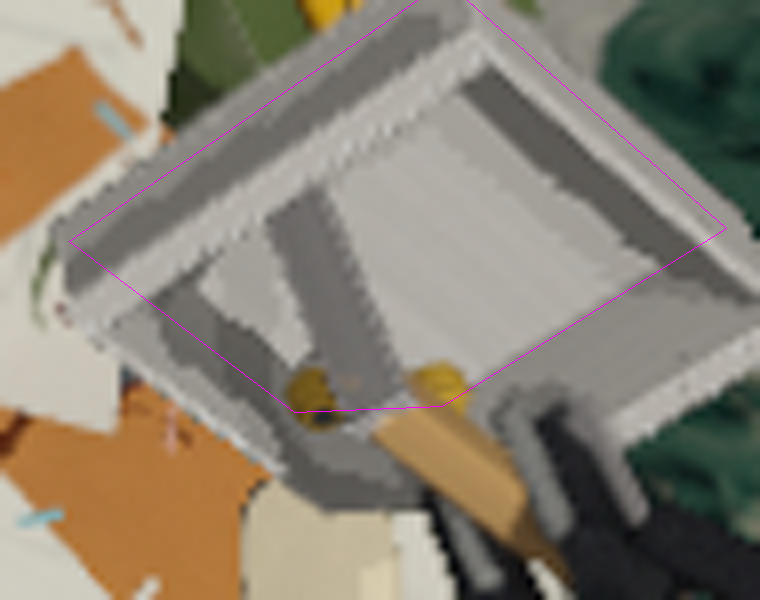

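View pics/top12.png

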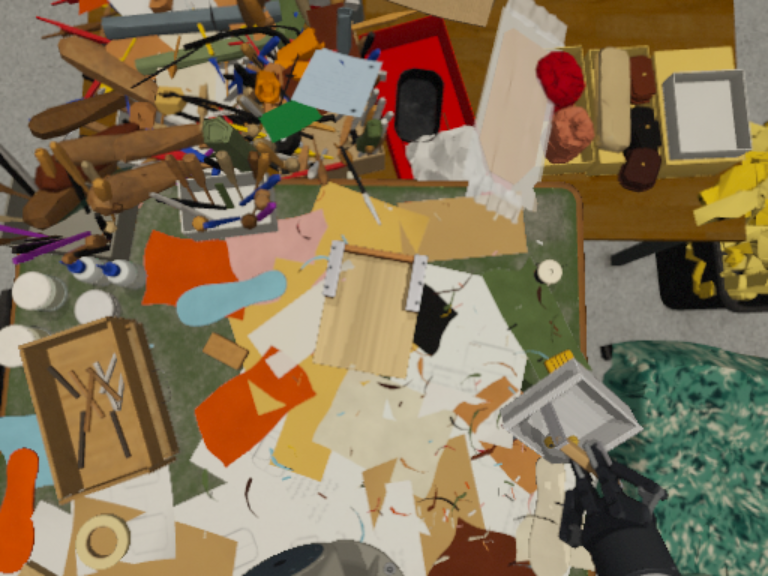

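The outer two dies show at either end of the diagonal wall, and the third is behind the post. The spool and sanding block haven't moved. The tote is over the desk and still, so I'm handing in.

```bash
python3 -c "
from rig import r
print(r.sign_off())"
```

```text
the job is handed in; nothing more can be done
None
```

The job is handed in at about 21.4 s. The tote is held up in the gripper, still and tilted, with all three dies gathered in the cut-off corner.

**What I did:**
- **Draw and lift:** I gripped the bar at 100 N, drew the tote level 108 mm along the holder's -x, and lifted it 250 mm.
- **Tilt:** I tilted it 28° toward the -x wall, then 29° toward the -y wall.
- **Mending the gather:** One die was trailing up the -x wall. I rocked the tote further toward -y and then back to an even tilt.
- **Final position:** I swung the tote out to see past the gripper, which took it partly beyond the desk edge for a few seconds. I then brought it back over the desk.

**Last checks:**
- **Tilt and height:** The tilt is about 40°, with the cut-off corner lowest and the tote about 220 mm above the desk.
- **Dies:** All three were in a row along the foot of the diagonal wall in the last clear view. In the final picture two were visible there, and the middle one was hidden behind a handle post.
- **Grip:** It was steady, and the contact force was about 5 N, roughly the tote's weight.
- **Bystanders:** The spool and sanding block look unmoved. The wax block was partly hidden by the tote in the last picture, but nothing came near it.
- **Disagreement:** My drawn tote outline sat about 4 mm off the picture, so the die positions I measured are only that accurate.

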